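# Pack the metal specimen kit

## Task

Pack the three solid steel specimens of the kit into the blue tray, each in the nest shaped for it: the plain bar lying in the long oblong pocket, the plain puck flat in the large round pocket, and the knobbed weight standing in the small round pocket. The weight is captive in the grey keyhole holder: slide it along the slot to the wide end and lift it out there. Set each one down gently inside its rim, do not drop it, and leave the look-alikes (bar with holes, ring-shaped collar, square-footed knob) where they are.

Things in the scene. Friction and masses are not known exactly. Their poses are not given: they have to be found in the camera images.
- bar: Solid plain steel bar without holes, 90 x 24 x 24 mm, about 0.4 kg, lying on the bench. Origin: its centre (12 mm above what it lies on); x along its length. Take it across its 24 mm width by the upper 16 mm, so that the fingers clear the nest's rim later.
- puck: Solid plain steel disc without a hole, 46 mm diameter, 26 mm high, about 0.33 kg, lying flat. Origin: its centre (13 mm above what it lies on); z is its axis. Take it by the upper 16 mm.
- weight: Round steel weight, 50 mm high, 0.15 kg, standing: foot 28 mm diameter, 8 mm high; neck 12 mm diameter; round knob on top, 26 mm diameter, from 26 to 50 mm above the underside (take it there). Origin: centre of its underside. Starts in the holder, its foot under the cover, its neck in the narrow slot: it cannot be lifted out there.
- holder: Fixed keyhole holder, left or right, grey cover over a black floor, 100 (x) by 60 by 20 mm. Origin: centre of underside. Slot along its own x on the middle line: 17 mm wide from x = -42 to 0, then an eight-sided hole 44 mm across centred at x = +22. The weight stands at x = -32 on a floor 4 mm up: slide it 54 mm towards +x, then lift. Cover from 14 to 20 mm high.
- bar_nest: Fixed grey plate, 120 (x) by 80 mm, in the blue tray (walls 15 mm high); three nests side by side, 82 mm apart along y, in any order. This one has an oblong pocket for the plain bar, 110 (x) by 44 mm inside, white rim 3 mm thick. Origin: mid-underside of the plate, 4 mm above the bench; pocket floor 4 mm above the origin, rim top 9 mm. The bar lies along the pocket's x, either way round.
- puck_nest: Fixed grey plate, 120 (x) by 80 mm, in the blue tray (walls 15 mm high); three nests side by side, 82 mm apart along y, in any order. This one has the large round pocket for the puck, 64 mm diameter inside, white rim 3 mm thick. Origin: mid-underside of the plate, 4 mm above the bench; pocket floor 4 mm above the origin, rim top 9 mm. 
- weight_nest: Fixed grey plate, 120 (x) by 80 mm, in the blue tray (walls 15 mm high); three nests side by side, 82 mm apart along y, in any order. This one has the small round pocket for the knobbed weight, 46 mm diameter inside, white rim 3 mm thick. Origin: mid-underside of the plate, 4 mm above the bench; pocket floor 4 mm above the origin, rim top 9 mm. 
- drilled_bar: Look-alike, to be left alone: steel bar of 90 x 24 x 24 mm with three 13 mm holes through it from above. Origin: its centre, x along its length.
- collar: Look-alike, to be left alone: steel ring of 46 mm diameter, 26 mm high, with a 24 mm hole. Origin: centre of its underside.
- square_knob: Look-alike, to be left alone: knob like the weight's, 50 mm high, but on a square foot of 32 mm, standing loose on the bench. Origin: centre of its underside.
Not all that is in view belongs to the job. What is shaped like the puck_nest but pink or turquoise is not meant.

How it is judged (in metres and radians):
At the end, for the whole second after the job is handed in: Bar, puck and weight rest on the floor of their own pockets (no more than 2 mm above it), released and still, centres within 14 mm of the pocket's; bar along its pocket within 0.3 rad, weight upright within 0.12 rad; drilled bar, collar and square-footed knob within 20 mm of where they lay (horizontal distance between bar and bar_nest below 0.014 m and z of bar in the frame of bar_nest between 0.012 and 0.018 m and linear speed of each of bar, puck, weight below 0.02 m/s and angular speed of each of bar, puck, weight below 0.2 rad/s and angle between the x axis of bar and the x axis of bar_nest, either way round below 0.3 rad and horizontal distance between puck and puck_nest below 0.014 m and z of puck in the frame of puck_nest between 0.013 and 0.019 m and horizontal distance between weight and weight_nest below 0.014 m and z of weight in the frame of weight_nest between 0 and 0.006 m and angle between weight's own z axis and vertical below 0.12 rad and distance of each of drilled_bar, collar, square_knob from where it was at the start of the episode below 0.02 m); the robot touches nothing.
It fails at once if a look-alike (drilled bar, collar or square-footed knob) is moved more than 20 mm from where it lay (distance of any of drilled_bar, collar, square_knob from where it was at the start of the episode above 0.02 m).
It fails at once if the bar is dropped or slammed into its nest: faster than 0.6 m/s within 60 mm above it (a fall of some 18 mm) (horizontal distance between bar and bar_nest below 0.06 m and z of bar in the frame of bar_nest below 0.06 m and linear speed of bar above 0.6 m/s).
It fails at once if the puck is dropped or slammed into its nest: faster than 0.6 m/s within 60 mm above it (a fall of some 18 mm) (horizontal distance between puck and puck_nest below 0.06 m and z of puck in the frame of puck_nest below 0.06 m and linear speed of puck above 0.6 m/s).
It fails at once if the weight is dropped or slammed into its nest: faster than 0.6 m/s within 60 mm above it (a fall of some 18 mm) (horizontal distance between weight and weight_nest below 0.06 m and z of weight in the frame of weight_nest below 0.06 m and linear speed of weight above 0.6 m/s).
It also fails if it takes over 96 s, if anything falls off the work surface, if the arm or the gripper's body presses on something with over 40 N, if the wrist force passes 120 N, or if a joint passes its speed limit or range.

## Robot

A 7-joint arm with a two-finger parallel gripper is mounted at the origin on the work surface. World frame = base frame: x ahead of the robot, y to its left, z up, the work surface at z = 0. Lengths are in mm, angles in degrees, forces in N, time in s.
With the tool pointing down it reaches from about 400 to 875 mm from the base axis. Payload 6.5 kg.
Tool frame: the origin (TCP) lies at the very end of the fingers, on their centre line; the grasp point (between the pads) lies 19 mm behind it; z points along the fingers, y is the direction in which the jaws open and shut (so a half turn about z gives the same grasp; the last joint's range is limited). The gripper opens to 88 mm and grips with 3 to 60 N. Pads are 18 mm wide; open, the fingers measure 123 mm over their backs; the gripper's body (75 mm by 187 mm) begins 45 mm behind the grasp point.
Start: joints at [-69.74, 30.733, -0.252, 88.115, 0.149, 61.152, -4.079], TCP at [264.92, 593.555, 238.716] pointing down, gripper open.
Joint ranges: [-154.64, 154.64], [-21.42, 123.67], [-72.66, 72.17], [13.99, 137.28], [-74.86, 254.86], [10.95, 109.41], [-158.01, 158.01]. Speed limits (degrees/s): [136.94, 136.94, 180, 180, 180, 180, 180].

## Interface

Orientations are given as [roll, pitch, yaw] about the fixed x, y, z axes, in that order (R = Rz(yaw) Ry(pitch) Rx(roll)).
In Python, from station import read_state, vision, workorder gives the robot as it stands.
- The arm moves only by the tool servo_tool, never from a script. Its argument "series" is a list of rows, each an object with "slide": the shift along the tool's x, y, z as a fraction of full scale, a list of three; "spin": the turn about the tool's z as a fraction of full scale. A call has 1 to 20 rows; each row is the pose to reach, as a shift and turn from the pose commanded when the call began, along the tool's axes at that moment; what a row does not reach only later rows make up. Full scale, the value 1, is 120 mm for a shift and 0.5 rad for a turn. A row lasts 1/12 s, in which the tool goes at most 41.7 mm and 7.16 degrees, less where a joint would pass 70% of its speed; a pose out of reach is approached as far as the arm can. A call with a number of a shift or a turn outside -1 to 1 is refused whole. A call with a gripper value outside its range is refused whole. "grip" is the closure, from -1 (fully open) to 1 (shut), set as the call begins (left out, the last holds). The fingers move at their own pace and stop on an object; the grip force is fixed at half the most. Time passes only in rows, so rows that repeat a pose let the fingers close. It gives the time, the measured TCP pose, the force and the opening at its end, in the units of the state.
- read_state(): the state, without advancing time (a new reading comes with each control period).
- vision.camera(name): name is "side" or "top"; returns the picture (400x640x3 uint8, red, green, blue); there is no depth.
- vision.camera_params(name): a dict with "intrinsics" (3x3 intrinsics, pixels), "dist" ([k1, k2, p1, p2, k3] as OpenCV has them; the pictures are not rectified), "xyz" and "orientation" of the camera in the world. Camera axes: x right, y down, z forward; pixel columns grow to the right and rows downward; lengths in mm; the calibration is good to about 2 mm. A picture is of the moment at which its call begins. camera_params takes no time and is no camera call.
- workorder.sign_off(): hands the job in, once; it reports no verdict.
The state is a dict: "time_s": time; "q": joint angles; "dq": joint speeds; "effort": joint torques, N m; "ee_pos": TCP position; "eef_rot": TCP orientation; "contact_force": force on the tool from outside, world axes, zero at the start; "moment": the same for the moment, N m; "width": finger opening in mm.
Only numpy, scipy, OpenCV 4.12 (cv2) and the standard library are available. Lean on these libraries where they do the work, as an engineer would, in place of code of your own. Each camera call takes 0.05 s, during which the arm holds its last target.

## Working session

There is one attempt and no reset: what is moved stays moved. The work goes in short steps, Python scripts to look and compute and a tool call to move; the robot and the scene stay as the last step left them, time stands still between calls to the robot, and variables do not carry over. Pictures are saved under pics/ and viewed, and the job is handed in when it is done.

Besides the shell and the picture viewer there is one more tool, called after "Emit:" as name([rows], argument=value, ...), one row to a line, values as JSON. servo_tool: Moves the arm, as the interface text tells. Shift numbers are shares of 120 mm and turn numbers shares of 0.5 rad, none past 1 either way. Its arguments: {"type":"object","properties":{"series":{"type":"array","items":{"type":"object","properties":{"slide":{"type":"array","items":{"type":"number"}},"spin":{"type":"number"}}}},"grip":{"type":"number"}},"required":["series"]}

```bash
mkdir -p pics; ls; python3 - <<'E'
from station import read_state, vision, workorder
import cv2
for n in ("top","side"):
    im=vision.camera(n); cv2.imwrite(f"pics/{n}0.png",im[:,:,::-1]); print(vision.camera_params(n))
print(read_state())
E
```

```text
pics
{'intrinsics': array([[442.84921286,   0.        , 314.98001846],
       [  0.        , 442.84921286, 203.85935695],
       [  0.        ,   0.        ,   1.        ]]), 'dist': array([-0.03093012,  0.        ,  0.        ,  0.        ,  0.        ]), 'xyz': array([343.15691582,  10.39465309, 988.94342701]), 'orientation': array([-166.49583669,    0.23872714,  -97.55870239])}
{'intrinsics': array([[397.66577164,   0.        , 318.13517616],
       [  0.        , 397.66577164, 202.51964835],
       [  0.        ,   0.        ,   1.        ]]), 'dist': array([-0.07567663,  0.        ,  0.        ,  0.        ,  0.        ]), 'xyz': array([ 391.26836089, -653.43150487,  648.13762959]), 'orientation': array([-131.10386853,    0.72084411,  -14.28175154])}
{'time_s': 0.1, 'q': array([-69.74090766,  30.77136285,  -0.25264251,  88.16263132,
         0.14735424,  61.15252789,  -4.07937878]), 'dq': array([-0.09228217, -0.09165276,  0.0923415 , -0.19961088,  0.13082985,
       -0.02121799, -0.08118475]), 'effort': array([ 2.27640136e-03, -5.72078276e+01,  9.93842259e-01, -2.52232665e+01,
       -5.61509526e-02,  1.34482546e-02,  3.05133472e-05]), 'ee_pos': array([264.72023213, 593.06714341, 237.96361802]), 'eef_rot': array([-1.79914001e+02,  5.83913982e-03,  1.55949898e+02]), 'contact_force': array([-0.57529666,  0.36199907,  0.31661062]), 'moment': array([-0.01503972, -0.05552114, -0.02658867]), 'width': 88.0602698934204}
```

View pics/top0.png

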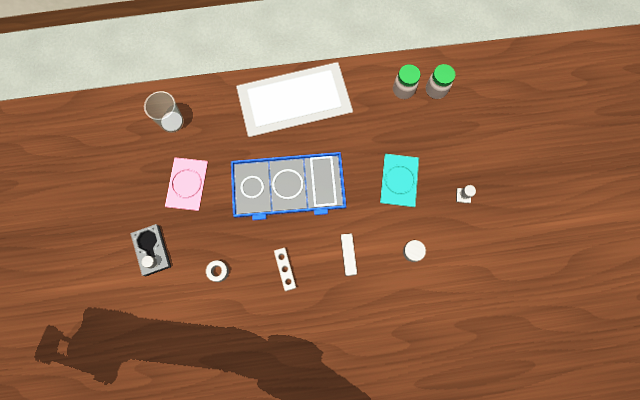

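View pics/side0.png

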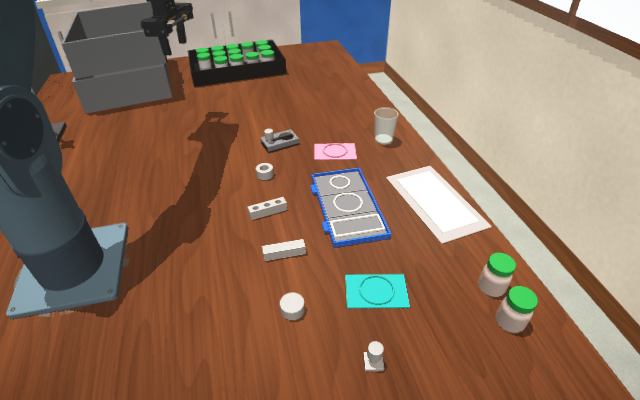

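Top view: puck at about (415,250), plain bar (349,254), drilled bar (285,269), collar (217,270), holder (151,250) with the weight's knob at about (148,261). The tray is at (288,185): small round nest left, large round in the middle, oblong right. I'll enlarge it to measure.

```bash
cat > h.py <<'E'
import numpy as np, cv2
from scipy.spatial.transform import Rotation as Ro
from station import read_state, vision, workorder
def P(n):
    p=vision.camera_params(n); return p['intrinsics'],p['dist'],p['xyz'],Ro.from_euler('xyz',p['orientation'],degrees=True).as_matrix()
def w(n,uv,z):
    K,d,t,R=P(n); u=cv2.undistortPoints(np.array(uv,float).reshape(-1,1,2),K,d).reshape(-1,2)
    r=np.c_[u,np.ones(len(u))]@R.T; s=(z-t[2])/r[:,2]; return t+r*s[:,None]
def pj(n,X):
    K,d,t,R=P(n); return cv2.projectPoints(((np.array(X,float).reshape(-1,3)-t)@R),np.zeros(3),np.zeros(3),K,d)[0].reshape(-1,2)
E
python3 - <<'E'
import cv2
t=cv2.imread('pics/top0.png')
def c(n,x,y,w,h,k): cv2.imwrite(n,cv2.resize(t[y:y+h,x:x+w],None,fx=k,fy=k,interpolation=cv2.INTER_CUBIC))
c('pics/z1.png',120,215,130,75,6)
c('pics/z2.png',260,220,180,80,4)
c('pics/z3.png',225,145,130,80,6)
E
```

```text
(no output)
```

View pics/z1.png

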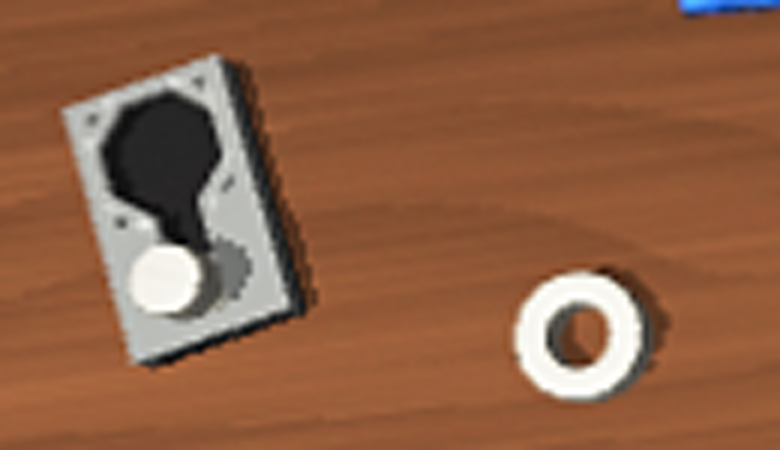

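View pics/z2.png

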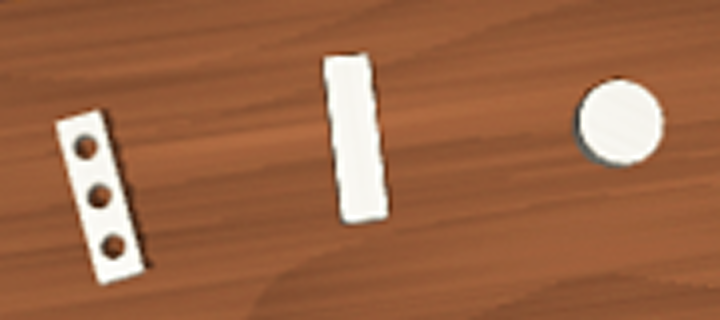

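View pics/z3.png

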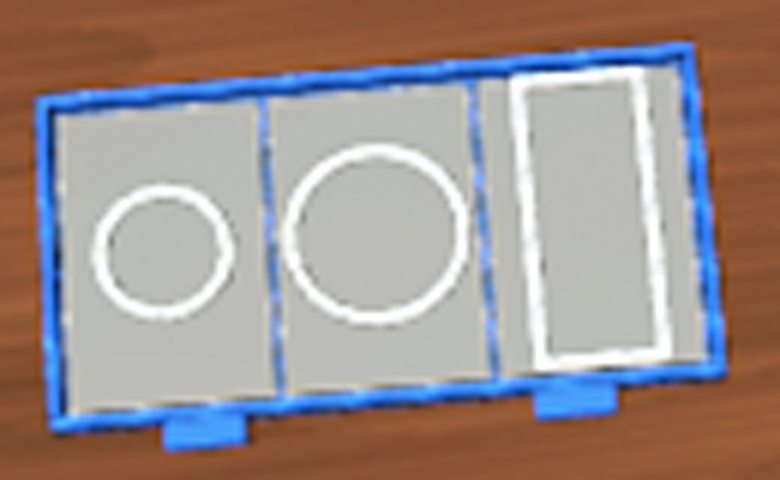

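```bash
cat > m.py <<'E'
from h import *
t=cv2.imread('pics/top0.png'); hsv=cv2.cvtColor(t,cv2.COLOR_BGR2HSV)
m=((hsv[...,2]>215)&(hsv[...,1]<40)).astype(np.uint8)
n,l,s,c=cv2.connectedComponentsWithStats(m)
for i in range(1,n):
    if s[i,4]<60 or s[i,1]<140: continue
    cs,_=cv2.findContours((l==i).astype(np.uint8),cv2.RETR_EXTERNAL,cv2.CHAIN_APPROX_NONE)
    p=max(cs,key=len).reshape(-1,2)
    print(s[i],c[i].round(1))
    for z in (13,24,26,54):
        W=w('top',p,z)[:,:2].astype(np.float32)
        r=cv2.minAreaRect(W); e=cv2.fitEllipse(W)
        print('  z',z,'rect',np.round(r[0],1),np.round(r[1],1),round(r[2],1),'ell',np.round(e[0],1),np.round(e[1],1))
def z1(k,x,y,q): return (np.array(q,float)+.5)/k-.5+[x,y]
hc=z1(6,120,215,[(62,108),(216,55),(300,310),(137,362)])
W=w('top',hc,20)[:,:2]; print('holder',W.round(1),W.mean(0))
print('sides',[np.linalg.norm(W[i]-W[i-1]).round(1) for i in range(4)])
d=(W[0]+W[1]-W[2]-W[3]);print('yaw',np.degrees(np.arctan2(d[1],d[0])))
tc=z1(6,225,145,[(36,98),(693,44),(725,375),(53,432)])
W=w('top',tc,15)[:,:2]; print('tray',W.round(1),W.mean(0))
d=(W[0]+W[1]-W[2]-W[3]);print('yaw',np.degrees(np.arctan2(d[1],d[0])));d=(W[0]+W[3]-W[2]-W[1]);print('yaw y',np.degrees(np.arctan2(d[1],d[0])))
E
python3 m.py
```

```text
[310 156  27  51 318] [323.1 182.5]
  z 13 rect [627.7 -41.6] [ 53.  117.9] 87.3 ell [627.7 -41.4] [ 57.3 145.1]
  z 24 rect [624.5 -41. ] [ 52.4 116.6] 87.3 ell [624.4 -40.8] [ 56.6 143.5]
  z 26 rect [623.9 -40.9] [ 52.3 116.3] 87.3 ell [623.9 -40.7] [ 56.5 143.2]
  z 54 rect [615.8 -39.4] [ 50.8 112.9] 87.3 ell [615.7 -39.2] [ 54.9 139. ]
[165 159  41  51 793] [185.2 185.3]
  z 13 rect [663.6 271.6] [ 77.4 114.7] 75.8 ell [663.6 272.3] [ 81.5 127. ]
  z 24 rect [660.  268.6] [ 76.5 113.4] 75.8 ell [660.  269.3] [ 80.6 125.6]
  z 26 rect [659.4 268.1] [ 76.4 113.1] 75.8 ell [659.4 268.8] [ 80.5 125.4]
  z 54 rect [650.2 260.6] [ 74.2 109.8] 75.8 ell [650.2 261.3] [ 78.1 121.7]
[272 169  31  30 190] [287.2 183.5]
  z 13 rect [632.4  40.9] [68.9 69.3] 82.8 ell [632.2  40.4] [69.4 69.6]
  z 24 rect [629.1  40.5] [68.1 68.5] 82.8 ell [628.9  40.1] [68.6 68.8]
  z 26 rect [628.6  40.5] [68.  68.4] 82.8 ell [628.4  40. ] [68.5 68.6]
  z 54 rect [620.3  39.6] [66.  66.4] 82.8 ell [620.1  39.2] [66.5 66.6]
[173 171  26  26 495] [186.  183.2]
  z 13 rect [665.1 271.3] [58.4 59.4] 46.3 ell [
[... 2561 characters left out ...]
.6 ell [489.8 354.4] [21.9 22.4]
[206 261  21  20 221] [215.7 270.5]
  z 13 rect [455.9 218.8] [44.1 41.4] 82.6 ell [455.9 219.1] [42.6 42.8]
  z 24 rect [454.6 216.5] [43.6 41. ] 82.6 ell [454.6 216.7] [42.2 42.4]
  z 26 rect [454.4 216. ] [43.5 40.9] 82.6 ell [454.4 216.3] [42.1 42.3]
  z 54 rect [451.1 210. ] [42.2 39.7] 82.6 ell [451.2 210.3] [40.8 41. ]
holder [[563.7 401.9]
 [576.3 343.5]
 [477.4 317.6]
 [466.2 378. ]] [520.89315885 360.22634161]
sides [np.float64(100.4), np.float64(59.7), np.float64(102.2), np.float64(61.4)]
yaw 14.23676235817787
tray [[703.1 164.3]
 [691.1 -90.6]
 [559.  -83.5]
 [570.7 169.5]] [630.98897461  39.92112223]
yaw -2.662064842280677
yaw y 87.32816673536216
```

```bash
cat >> h.py <<'E'
def go(x,y,z,yaw,s=None):
    "print slide and spin from present pose to target"
    if s is None:
        st=read_state(); p=st['ee_pos']; r=st['eef_rot']
        print('t',round(st['time_s'],2),'at',p.round(1),r.round(2),'q',st['q'].round(0),'F',st['contact_force'].round(1),'w',round(st['width'],1))
    else: p,r=s
    R=Ro.from_euler('xyz',[180,0,r[2]],degrees=True).as_matrix()
    d=R.T@(np.array([x,y,z])-p); dy=(yaw-r[2]+180)%360-180
    print('mm',d.round(1),'slide',(d/120).round(3),'spin',round(-np.radians(dy)/.5,3))
E
python3 -c "
from h import *
go(490,354,200,-165.8)"
```

```text
t 0.1 at [264.7 593.1 238. ] [-1.7991e+02  1.0000e-02  1.5595e+02] q [-70.  31.  -0.  88.   0.  61.  -4.] F [-0.6  0.4  0.3] w 88.1
mm [-303.2 -126.5   38. ] slide [-2.526 -1.054  0.316] spin -1.335
```

Emit:
servo_tool([
  {"slide": [-0.2, -0.08, 0], "spin": -0.15},
  {"slide": [-0.45, -0.18, 0], "spin": -0.3},
  {"slide": [-0.7, -0.28, 0.05], "spin": -0.5},
  {"slide": [-0.95, -0.38, 0.1], "spin": -0.7},
  {"slide": [-1, -0.42, 0.15], "spin": -0.8},
], grip=-1)

```text
time_s: 0.52
ee_pos: [359.5, 493.4, 220.2]
eef_rot: [-179.8, 0.2, 178.7]
contact_force: [0.9, 0.1, -0.8]
width: 88.3
```

```bash
python3 -c "
from h import *
go(490,354,150,-165.8)"
```

```text
t 0.52 at [359.5 493.4 220.2] [-1.7982e+02  1.6000e-01  1.7875e+02] q [-55.  28.  -4.  95.   2.  57.  29.] F [ 0.9  0.1 -0.8] w 88.3
mm [-133.5 -136.5   70.2] slide [-1.112 -1.138  0.585] spin -0.539
```

Emit:
servo_tool([
  {"slide": [-0.2, -0.2, 0.1], "spin": -0.15},
  {"slide": [-0.4, -0.4, 0.2], "spin": -0.3},
  {"slide": [-0.6, -0.6, 0.3], "spin": -0.45},
  {"slide": [-0.8, -0.8, 0.4], "spin": -0.53},
  {"slide": [-1, -1, 0.58], "spin": -0.53},
  {"slide": [-1, -1, 0.58], "spin": -0.53},
  {"slide": [-1, -1, 0.58], "spin": -0.53},
  {"slide": [-1, -1, 0.58], "spin": -0.53},
])

```text
time_s: 1.18
ee_pos: [470.9, 376.9, 151.0]
eef_rot: [180.0, -0.0, -165.9]
contact_force: [0.1, -0.4, 0.9]
width: 87.8
```

```bash
python3 -c "
from h import *
go(490,354,80,-165.8)"
```

```text
t 1.18 at [470.9 376.9 151. ] [ 1.7996e+02 -5.0000e-02 -1.6594e+02] q [-39.  32.  -6.  99.   4.  49.  58.] F [ 0.1 -0.4  0.9] w 87.8
mm [-13.  -26.9  71. ] slide [-0.108 -0.224  0.591] spin -0.005
```

Emit:
servo_tool([
  {"slide": [-0.05, -0.1, 0.1]},
  {"slide": [-0.11, -0.22, 0.3]},
  {"slide": [-0.11, -0.22, 0.5]},
  {"slide": [-0.11, -0.22, 0.59]},
  {"slide": [-0.11, -0.22, 0.59]},
  {"slide": [-0.11, -0.22, 0.59]},
  {"slide": [-0.11, -0.22, 0.59]},
])

```text
invalid input at $.series[0]: expected keys slide, spin
```

```bash
python3 -c "
from h import *
go(490,353.5,32,-165.8)
t=vision.camera('top'); s=vision.camera('side')
t=cv2.resize(t[180:330,60:260],None,fx=3,fy=3);s=cv2.resize(s[80:230,180:380],None,fx=3,fy=3)
cv2.imwrite('pics/a1.png',cv2.resize(np.vstack([t,s]),None,fx=.66,fy=.66)[:,:,::-1])"
```

```text
t 1.18 at [470.9 376.9 151. ] [ 1.7996e+02 -5.0000e-02 -1.6594e+02] q [-39.  32.  -6.  99.   4.  49.  58.] F [ 0.1 -0.4  0.9] w 87.8
mm [-12.8 -27.4 119. ] slide [-0.107 -0.228  0.991] spin -0.005
```

View pics/a1.png

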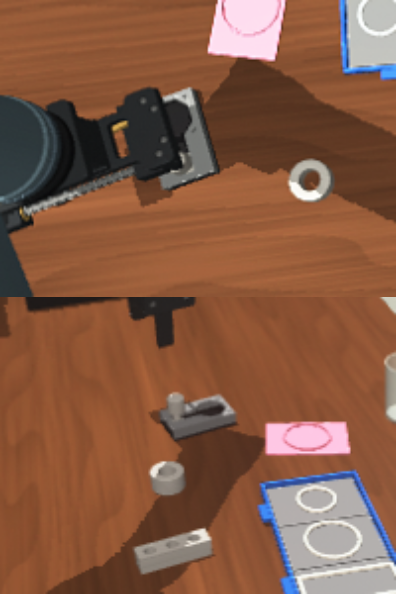

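The picture shows the arm above the holder with the scene unmoved. The move was refused because every row needs a spin, so I'm sending it again.

Emit:
servo_tool([
  {"slide": [-0.05, -0.1, 0.1], "spin": 0},
  {"slide": [-0.11, -0.23, 0.3], "spin": 0},
  {"slide": [-0.11, -0.23, 0.5], "spin": 0},
  {"slide": [-0.11, -0.23, 0.6], "spin": 0},
  {"slide": [-0.11, -0.23, 0.6], "spin": 0},
  {"slide": [-0.11, -0.23, 0.6], "spin": 0},
  {"slide": [-0.11, -0.23, 0.6], "spin": 0},
])

```text
time_s: 1.87
ee_pos: [491.3, 353.9, 80.2]
eef_rot: [179.9, 0.1, -165.9]
contact_force: [-0.3, 0.5, 0.3]
width: 88.3
```

```bash
python3 -c "
from h import *
go(490,353.5,32,-165.8)
s=vision.camera('side')
cv2.imwrite('pics/a2.png',cv2.resize(s[80:230,180:380],None,fx=3,fy=3)[:,:,::-1])"
```

```text
t 1.87 at [491.3 353.9  80.2] [ 1.7994e+02  8.0000e-02 -1.6588e+02] q [-36.  38.  -5. 101.   5.  41.  60.] F [-0.3  0.5  0.3] w 88.3
mm [ 1.3 -0.1 48.2] slide [ 0.011 -0.001  0.401] spin -0.003
```

View pics/a2.png

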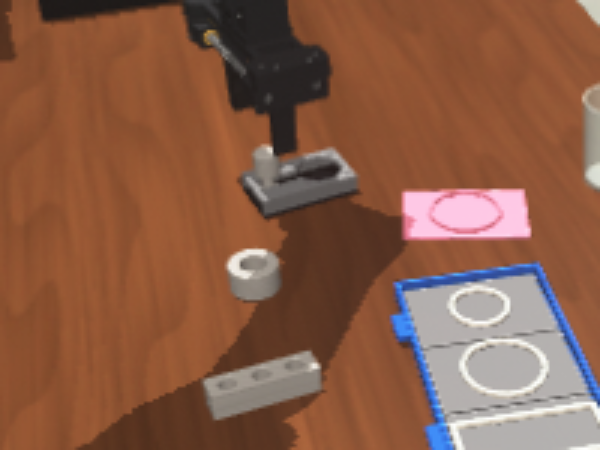

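The side view shows the fingers above the knob, near (270,160), and clear of everything. I'll go down and close.

Emit:
servo_tool([
  {"slide": [0.01, 0, 0.1], "spin": 0},
  {"slide": [0.01, 0, 0.2], "spin": 0},
  {"slide": [0.01, 0, 0.3], "spin": 0},
  {"slide": [0.01, 0, 0.36], "spin": 0},
  {"slide": [0.01, 0, 0.4], "spin": 0},
  {"slide": [0.01, 0, 0.4], "spin": 0},
  {"slide": [0.01, 0, 0.4], "spin": 0},
])

```text
time_s: 2.5
ee_pos: [489.8, 352.3, 30.7]
eef_rot: [-180.0, -0.0, -166.0]
contact_force: [0.5, -0.3, 0.4]
width: 88.2
```

Emit:
servo_tool([
  {"slide": [0, 0, 0], "spin": 0},
  {"slide": [0, 0, 0], "spin": 0},
  {"slide": [0, 0, 0], "spin": 0},
  {"slide": [0, 0, 0], "spin": 0},
  {"slide": [0, 0, 0], "spin": 0},
  {"slide": [0, 0, 0], "spin": 0},
  {"slide": [0, 0, 0], "spin": 0},
  {"slide": [0, 0, 0], "spin": 0},
  {"slide": [0, 0, 0], "spin": 0},
  {"slide": [0, 0, 0], "spin": 0},
  {"slide": [0, 0, 0], "spin": 0},
  {"slide": [0, 0, 0], "spin": 0},
], grip=1)

```text
time_s: 3.5
ee_pos: [489.9, 352.7, 31.2]
eef_rot: [180.0, 0.0, -165.9]
contact_force: [-0.2, 1.7, 0.9]
width: 25.2
```

Emit:
servo_tool([
  {"slide": [-0.04, 0, 0], "spin": 0},
  {"slide": [-0.08, 0, 0], "spin": 0},
  {"slide": [-0.12, 0, 0], "spin": 0},
  {"slide": [-0.16, 0, 0], "spin": 0},
  {"slide": [-0.2, 0, 0], "spin": 0},
  {"slide": [-0.24, 0, 0], "spin": 0},
  {"slide": [-0.28, 0, 0], "spin": 0},
  {"slide": [-0.32, 0, 0], "spin": 0},
  {"slide": [-0.36, 0, 0], "spin": 0},
  {"slide": [-0.4, 0, 0], "spin": 0},
  {"slide": [-0.44, 0, 0], "spin": 0},
  {"slide": [-0.45, 0, 0], "spin": 0},
  {"slide": [-0.45, 0, 0], "spin": 0},
  {"slide": [-0.45, 0, 0], "spin": 0},
])

```text
time_s: 4.67
ee_pos: [543.0, 365.5, 31.1]
eef_rot: [180.0, 0.1, -166.0]
contact_force: [0.2, 0.3, -0.4]
width: 24.8
```

```bash
python3 -c "
from h import *
go(542.3,366.7,60,-165.8)
s=vision.camera('side');t=vision.camera('top')
cv2.imwrite('pics/a3.png',np.hstack([cv2.resize(s[90:190,220:340],None,fx=3,fy=3),cv2.resize(t[200:300,100:220],None,fx=3,fy=3)])[:,:,::-1])"
```

```text
t 4.67 at [543.  365.5  31.1] [ 1.8000e+02  7.0000e-02 -1.6596e+02] q [-35.  46.  -5.  93.   5.  41.  62.] F [ 0.2  0.3 -0.4] w 24.8
mm [  0.4   1.4 -28.9] slide [ 0.003  0.011 -0.241] spin -0.006
```

View pics/a3.png

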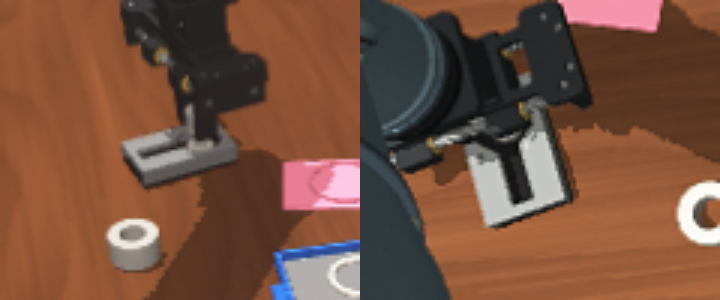

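The weight has slid to the wide end and the slot is empty. Now I'll lift it.

Emit:
servo_tool([
  {"slide": [0, 0.01, -0.03], "spin": 0},
  {"slide": [0, 0.01, -0.07], "spin": 0},
  {"slide": [0, 0.01, -0.12], "spin": 0},
  {"slide": [0, 0.01, -0.2], "spin": 0},
  {"slide": [0, 0.01, -0.35], "spin": 0},
  {"slide": [0, 0.01, -0.5], "spin": 0},
  {"slide": [0, 0.01, -0.5], "spin": 0},
])

```text
time_s: 5.35
ee_pos: [544.3, 368.3, 95.6]
eef_rot: [179.9, 0.4, -166.0]
contact_force: [0.4, 0.5, -0.7]
width: 25.4
```

```bash
python3 -c "
from h import *
go(636,122.1,90,177.3)"
```

```text
t 5.35 at [544.3 368.3  95.6] [ 179.85    0.36 -165.96] q [-35.  41.  -5.  92.   5.  46.  62.] F [ 0.4  0.5 -0.7] w 25.4
mm [ -29.3 -261.1    5.6] slide [-0.244 -2.176  0.046] spin 0.584
```

Emit:
servo_tool([
  {"slide": [-0.02, -0.15, 0], "spin": 0.05},
  {"slide": [-0.04, -0.35, 0], "spin": 0.15},
  {"slide": [-0.06, -0.55, 0], "spin": 0.25},
  {"slide": [-0.08, -0.75, 0], "spin": 0.35},
  {"slide": [-0.1, -0.9, 0], "spin": 0.45},
  {"slide": [-0.12, -1, 0], "spin": 0.55},
  {"slide": [-0.12, -1, 0], "spin": 0.58},
  {"slide": [-0.12, -1, 0], "spin": 0.58},
])

```text
time_s: 6.02
ee_pos: [585.0, 253.9, 90.9]
eef_rot: [180.0, -0.0, 177.4]
contact_force: [-0.9, 0.7, -2.1]
width: 25.5
```

```bash
python3 -c "
from h import *
go(636,122.1,90,177.3)"
```

```text
t 6.02 at [585.  253.9  90.9] [ 1.7999e+02 -2.0000e-02  1.7735e+02] q [-27.  40.  -1.  96.   1.  45.  59.] F [-0.9  0.7 -2.1] w 25.5
mm [ -57.  -129.3    0.9] slide [-0.475 -1.077  0.007] spin 0.002
```

Emit:
servo_tool([
  {"slide": [-0.1, -0.15, 0], "spin": 0},
  {"slide": [-0.2, -0.35, 0], "spin": 0},
  {"slide": [-0.3, -0.55, 0], "spin": 0},
  {"slide": [-0.4, -0.75, 0], "spin": 0},
  {"slide": [-0.47, -0.9, 0], "spin": 0},
  {"slide": [-0.47, -1, 0], "spin": 0},
  {"slide": [-0.47, -1, 0], "spin": 0},
  {"slide": [-0.47, -1, 0], "spin": 0},
  {"slide": [-0.47, -1, 0], "spin": 0},
])

```text
time_s: 6.77
ee_pos: [635.1, 134.6, 91.0]
eef_rot: [179.9, -0.0, 177.6]
contact_force: [0.1, 0.3, -1.2]
width: 25.1
```

```bash
python3 -c "
from h import *
go(636,122.1,42,177.3)
s=vision.camera('side')
cv2.imwrite('pics/a4.png',cv2.resize(s[100:250,260:430],None,fx=3.5,fy=3.5)[:,:,::-1])"
```

```text
t 6.77 at [635.1 134.6  91. ] [ 1.7989e+02 -5.0000e-02  1.7762e+02] q [-15.  41.  -1.  94.   1.  46.  71.] F [ 0.1  0.3 -1.2] w 25.1
mm [ -1.4 -12.5  49. ] slide [-0.012 -0.104  0.409] spin 0.011
```

View pics/a4.png

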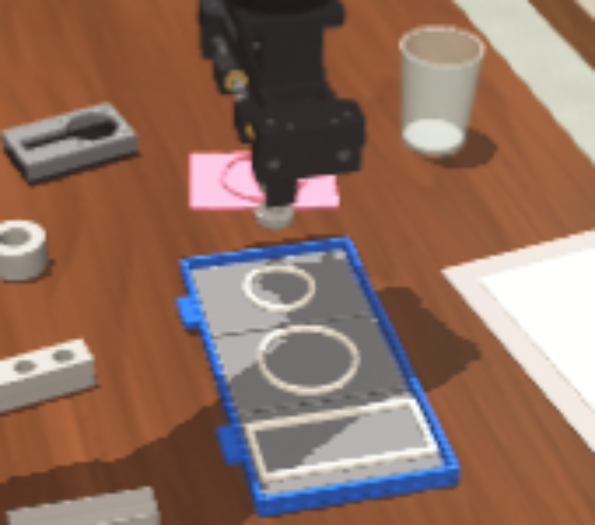

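The weight hangs from the gripper at (275,213) in the crop, and the small round nest is at (280,288). The holder is empty. I'll centre over the nest and lower.

Emit:
servo_tool([
  {"slide": [-0.01, -0.05, 0], "spin": 0},
  {"slide": [-0.01, -0.1, 0], "spin": 0},
  {"slide": [-0.01, -0.1, 0.05], "spin": 0},
  {"slide": [-0.01, -0.1, 0.13], "spin": 0},
  {"slide": [-0.01, -0.1, 0.21], "spin": 0},
  {"slide": [-0.01, -0.1, 0.28], "spin": 0},
  {"slide": [-0.01, -0.1, 0.34], "spin": 0},
  {"slide": [-0.01, -0.1, 0.39], "spin": 0},
  {"slide": [-0.01, -0.1, 0.41], "spin": 0},
  {"slide": [-0.01, -0.1, 0.43], "spin": 0},
  {"slide": [-0.01, -0.1, 0.44], "spin": 0},
  {"slide": [-0.01, -0.1, 0.45], "spin": 0},
  {"slide": [-0.01, -0.1, 0.45], "spin": 0},
  {"slide": [-0.01, -0.1, 0.45], "spin": 0},
])

```text
time_s: 7.98
ee_pos: [637.0, 119.4, 37.4]
eef_rot: [180.0, 0.0, 177.4]
contact_force: [0.2, 0.4, -0.2]
width: 25.1
```

```bash
python3 -c "
from h import *
go(636,122.1,35,177.3)
s=vision.camera('side')
cv2.imwrite('pics/a5.png',cv2.resize(s[130:230,280:400],None,fx=5,fy=5)[:,:,::-1])"
```

```text
t 7.98 at [637.  119.4  37.4] [1.7999e+02 3.0000e-02 1.7743e+02] q [-14.  45.  -1.  94.   1.  40.  72.] F [ 0.2  0.4 -0.2] w 25.1
mm [1.1 2.7 2.4] slide [0.009 0.022 0.02 ] spin 0.005
```

View pics/a5.png

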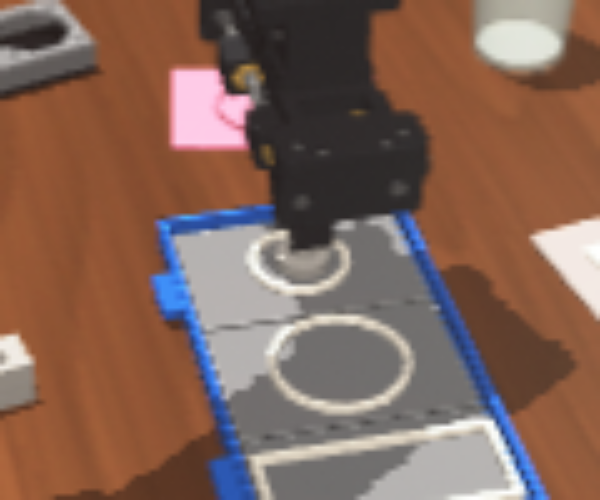

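Emit:
servo_tool([
  {"slide": [0.01, 0.02, 0.005], "spin": 0},
  {"slide": [0.01, 0.02, 0.01], "spin": 0},
  {"slide": [0.01, 0.02, 0.015], "spin": 0},
  {"slide": [0.01, 0.02, 0.02], "spin": 0},
  {"slide": [0.01, 0.02, 0.02], "spin": 0},
  {"slide": [0.01, 0.02, 0.02], "spin": 0},
])

```text
time_s: 8.53
ee_pos: [635.8, 122.1, 35.1]
eef_rot: [180.0, 0.0, 177.4]
contact_force: [-1.2, 0.7, 3.0]
width: 25.1
```

Emit:
servo_tool([
  {"slide": [0, 0, 0], "spin": 0},
  {"slide": [0, 0, 0], "spin": 0},
  {"slide": [0, 0, 0], "spin": 0},
  {"slide": [0, 0, 0], "spin": 0},
  {"slide": [0, 0, 0], "spin": 0},
  {"slide": [0, 0, 0], "spin": 0},
], grip=-0.2)

```text
time_s: 9.03
ee_pos: [635.7, 121.7, 34.7]
eef_rot: [-180.0, 0.0, 177.4]
contact_force: [-0.5, -0.6, 0.4]
width: 52.7
```

Emit:
servo_tool([
  {"slide": [0, 0, -0.1], "spin": 0},
  {"slide": [0, 0, -0.3], "spin": 0},
  {"slide": [0, 0, -0.5], "spin": 0},
  {"slide": [0, 0, -0.75], "spin": 0},
  {"slide": [0, 0, -0.75], "spin": 0},
])

```text
time_s: 9.45
ee_pos: [639.5, 122.5, 131.6]
eef_rot: [179.8, 0.5, 177.4]
contact_force: [1.3, 0.7, 1.3]
width: 52.8
```

```bash
python3 -c "
from h import *
go(453,-73.7,120,178.3)
s=vision.camera('side')
cv2.imwrite('pics/a6.png',cv2.resize(s[130:230,280:400],None,fx=5,fy=5)[:,:,::-1])"
```

```text
t 9.45 at [639.5 122.5 131.6] [179.85   0.54 177.42] q [-14.  37.  -1.  93.   1.  49.  72.] F [1.3 0.7 1.3] w 52.8
mm [ 177.5 -204.4   11.6] slide [ 1.479 -1.703  0.096] spin -0.031
```

View pics/a6.png

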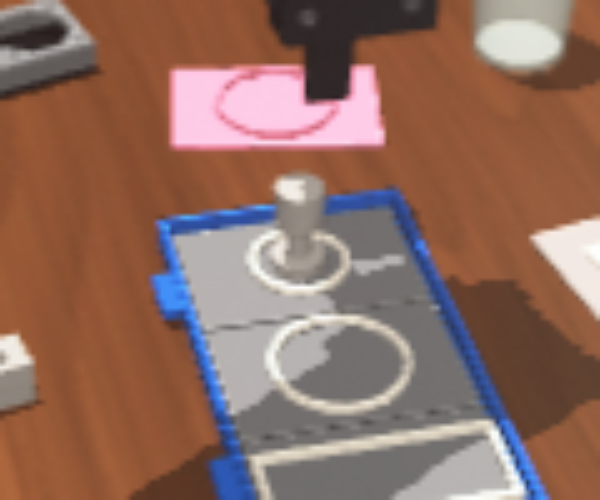

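The weight stands upright inside the small rim at about (300,240) in the crop. The bar is next.

Emit:
servo_tool([
  {"slide": [0.15, -0.2, 0], "spin": 0},
  {"slide": [0.35, -0.4, 0], "spin": 0},
  {"slide": [0.55, -0.6, 0], "spin": 0},
  {"slide": [0.75, -0.8, 0], "spin": 0},
  {"slide": [0.9, -1, 0], "spin": -0.03},
  {"slide": [0.9, -1, 0], "spin": -0.03},
  {"slide": [0.9, -1, 0], "spin": -0.03},
])

```text
time_s: 10.08
ee_pos: [521.2, 5.2, 124.6]
eef_rot: [-180.0, -0.1, 178.1]
contact_force: [-0.0, 0.3, 0.2]
width: 53.1
```

```bash
python3 -c "
from h import *
go(453,-73.7,60,178.3)"
```

```text
t 10.08 at [521.2   5.2 124.6] [-1.7996e+02 -7.0000e-02  1.7813e+02] q [ -4.  28.  -1. 112.   1.  40.  82.] F [-0.   0.3  0.2] w 53.1
mm [ 65.6 -81.1  64.6] slide [ 0.547 -0.676  0.538] spin -0.006
```

Emit:
servo_tool([
  {"slide": [0.15, -0.2, 0], "spin": 0},
  {"slide": [0.35, -0.4, 0.1], "spin": 0},
  {"slide": [0.55, -0.68, 0.3], "spin": 0},
  {"slide": [0.55, -0.68, 0.48], "spin": 0},
  {"slide": [0.55, -0.68, 0.54], "spin": 0},
  {"slide": [0.55, -0.68, 0.54], "spin": 0},
  {"slide": [0.55, -0.68, 0.54], "spin": 0},
  {"slide": [0.55, -0.68, 0.54], "spin": 0},
])

```text
time_s: 10.75
ee_pos: [456.1, -71.4, 60.8]
eef_rot: [180.0, 0.1, 178.4]
contact_force: [0.9, -0.6, -0.1]
width: 52.9
```

```bash
python3 -c "
from h import *
go(453,-73.7,11,178.3)
s=vision.camera('side')
cv2.imwrite('pics/a7.png',cv2.resize(s[180:300,210:350],None,fx=4,fy=4)[:,:,::-1])"
```

```text
t 10.75 at [456.1 -71.4  60.8] [1.7996e+02 1.4000e-01 1.7843e+02] q [  4.  30.  -1. 122.   1.  27.  91.] F [ 0.9 -0.6 -0.1] w 52.9
mm [ 3.  -2.4 49.8] slide [ 0.025 -0.02   0.415] spin 0.005
```

View pics/a7.png

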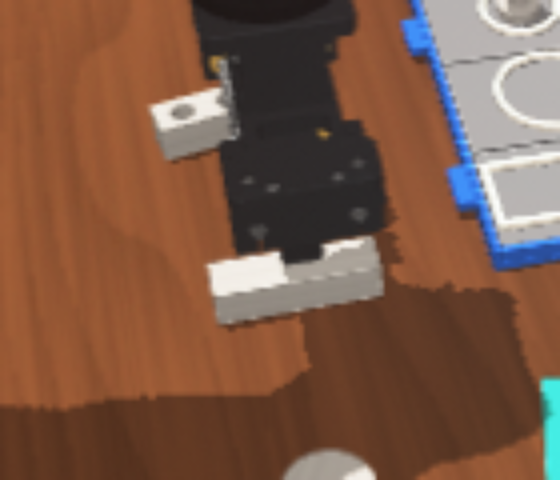

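Emit:
servo_tool([
  {"slide": [0.01, -0.01, 0.1], "spin": 0},
  {"slide": [0.01, -0.01, 0.2], "spin": 0},
  {"slide": [0.01, -0.01, 0.3], "spin": 0},
  {"slide": [0.01, -0.01, 0.36], "spin": 0},
  {"slide": [0.01, -0.01, 0.4], "spin": 0},
  {"slide": [0.01, -0.01, 0.4], "spin": 0},
  {"slide": [0.01, -0.01, 0.4], "spin": 0},
])

```text
time_s: 11.38
ee_pos: [453.2, -73.8, 12.3]
eef_rot: [180.0, 0.0, 178.3]
contact_force: [0.5, -0.0, 0.6]
width: 53.0
```

```bash
python3 -c "
from h import *
go(453,-73.7,11,178.3)
s=vision.camera('side')
cv2.imwrite('pics/a8.png',cv2.resize(s[180:300,210:350],None,fx=4,fy=4)[:,:,::-1])"
```

```text
t 11.38 at [453.2 -73.8  12.3] [1.8000e+02 3.0000e-02 1.7831e+02] q [  4.  36.  -1. 123.   2.  21.  90.] F [ 0.5 -0.   0.6] w 53.0
mm [0.2 0.1 1.3] slide [0.002 0.001 0.011] spin 0.0
```

View pics/a8.png

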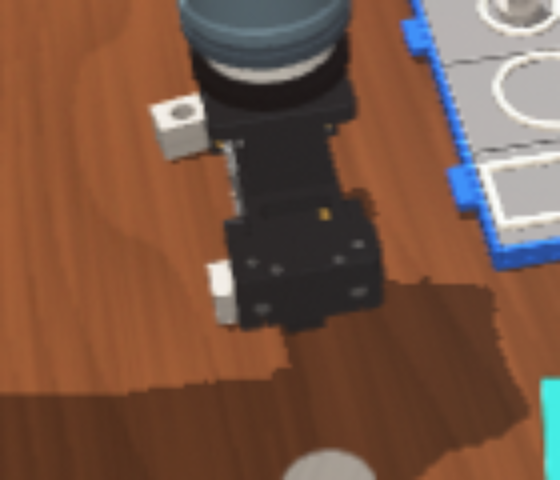

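The fingers straddle the bar, which sits at about (220,290) in the crop. I'll close, then lift.

Emit:
servo_tool([
  {"slide": [0, 0, 0.01], "spin": 0},
  {"slide": [0, 0, 0.01], "spin": 0},
  {"slide": [0, 0, 0.01], "spin": 0},
  {"slide": [0, 0, 0.01], "spin": 0},
  {"slide": [0, 0, 0.01], "spin": 0},
  {"slide": [0, 0, 0.01], "spin": 0},
  {"slide": [0, 0, 0.01], "spin": 0},
  {"slide": [0, 0, 0.01], "spin": 0},
  {"slide": [0, 0, 0.01], "spin": 0},
  {"slide": [0, 0, 0.01], "spin": 0},
], grip=1)

```text
time_s: 12.27
ee_pos: [452.9, -74.0, 10.9]
eef_rot: [180.0, 0.0, 178.3]
contact_force: [-0.1, -0.7, 4.5]
width: 23.9
```

Emit:
servo_tool([
  {"slide": [0, 0, -0.05], "spin": 0},
  {"slide": [0, 0, -0.15], "spin": 0},
  {"slide": [0, 0, -0.28], "spin": 0},
  {"slide": [0, 0, -0.42], "spin": 0},
  {"slide": [0, 0, -0.5], "spin": 0},
  {"slide": [0, 0, -0.5], "spin": 0},
  {"slide": [0, 0, -0.5], "spin": 0},
])

```text
time_s: 12.85
ee_pos: [452.8, -74.1, 70.8]
eef_rot: [-180.0, 0.0, 178.3]
contact_force: [-0.0, -0.0, -4.5]
width: 23.5
```

```bash
python3 -c "
from h import *
go(627.7,-41.5,72,177.3)"
```

```text
t 12.85 at [452.8 -74.1  70.8] [-1.8000e+02  3.0000e-02  1.7829e+02] q [  5.  29.  -1. 123.   1.  29.  91.] F [-0.  -0.  -4.5] w 23.5
mm [-173.9   37.8   -1.2] slide [-1.449  0.315 -0.01 ] spin 0.034
```

Emit:
servo_tool([
  {"slide": [-0.08, 0, 0], "spin": 0},
  {"slide": [-0.22, 0.05, 0], "spin": 0},
  {"slide": [-0.4, 0.12, 0], "spin": 0},
  {"slide": [-0.58, 0.2, 0], "spin": 0.02},
  {"slide": [-0.76, 0.28, 0], "spin": 0.03},
  {"slide": [-0.9, 0.31, 0], "spin": 0.03},
  {"slide": [-1, 0.31, 0], "spin": 0.03},
  {"slide": [-1, 0.31, 0], "spin": 0.03},
  {"slide": [-1, 0.31, 0], "spin": 0.03},
])

```text
time_s: 13.6
ee_pos: [573.6, -40.3, 69.4]
eef_rot: [-180.0, -0.1, 177.4]
contact_force: [-0.4, -1.4, -4.1]
width: 23.6
```

Emit:
servo_tool([
  {"slide": [-0.1, 0, 0], "spin": 0},
  {"slide": [-0.25, 0, 0], "spin": 0},
  {"slide": [-0.38, 0, 0], "spin": 0},
  {"slide": [-0.44, 0, 0], "spin": 0},
  {"slide": [-0.44, 0, 0], "spin": 0},
  {"slide": [-0.44, 0, 0], "spin": 0},
  {"slide": [-0.44, 0, 0], "spin": 0},
])

```text
time_s: 14.18
ee_pos: [624.8, -42.9, 70.1]
eef_rot: [-180.0, -0.1, 177.4]
contact_force: [-0.0, -0.2, -4.6]
width: 23.6
```

```bash
python3 -c "
from h import *
go(627.7,-41.5,22,177.3)
s=vision.camera('side');t=vision.camera('top')
cv2.imwrite('pics/a9.png',np.hstack([cv2.resize(s[130:260,280:420],None,fx=2.8,fy=2.8),cv2.resize(t[120:250,220:360],None,fx=2.8,fy=2.8)])[:,:,::-1])"
```

```text
t 14.18 at [624.8 -42.9  70.1] [-1.7999e+02 -1.4000e-01  1.7742e+02] q [ 0. 41. -0. 98.  0. 42. 87.] F [-0.  -0.2 -4.6] w 23.6
mm [-2.8  1.5 48.1] slide [-0.024  0.013  0.401] spin 0.004
```

View pics/a9.png

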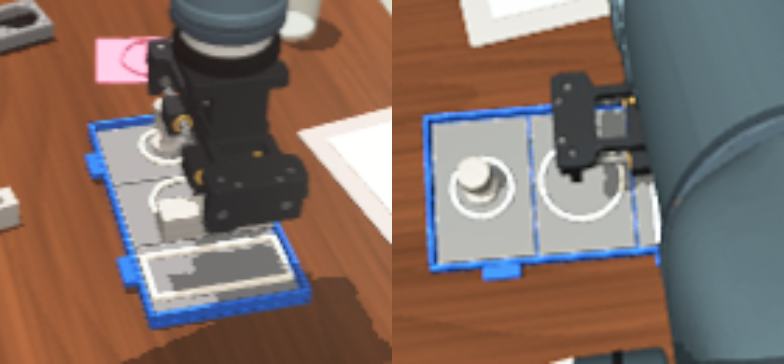

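The bar is held level above the oblong nest. I'll lower it.

Emit:
servo_tool([
  {"slide": [-0.02, 0.01, 0.05], "spin": 0},
  {"slide": [-0.02, 0.01, 0.13], "spin": 0},
  {"slide": [-0.02, 0.01, 0.21], "spin": 0},
  {"slide": [-0.02, 0.01, 0.28], "spin": 0},
  {"slide": [-0.02, 0.01, 0.33], "spin": 0},
  {"slide": [-0.02, 0.01, 0.37], "spin": 0},
  {"slide": [-0.02, 0.01, 0.39], "spin": 0},
  {"slide": [-0.02, 0.01, 0.4], "spin": 0},
  {"slide": [-0.02, 0.01, 0.4], "spin": 0},
  {"slide": [-0.02, 0.01, 0.4], "spin": 0},
])

```text
time_s: 15.12
ee_pos: [629.3, -41.7, 23.1]
eef_rot: [-180.0, 0.0, 177.4]
contact_force: [0.3, 0.3, -4.4]
width: 23.7
```

```bash
python3 -c "
from h import *
go(627.7,-41.5,19,177.3)
s=vision.camera('side')
cv2.imwrite('pics/a10.png',cv2.resize(s[160:260,280:420],None,fx=5,fy=5)[:,:,::-1])"
```

```text
t 15.12 at [629.3 -41.7  23.1] [-1.8000e+02  4.0000e-02  1.7743e+02] q [-0. 45. -0. 97.  0. 38. 87.] F [ 0.3  0.3 -4.4] w 23.7
mm [1.6 0.1 4.1] slide [0.014 0.001 0.034] spin 0.005
```

View pics/a10.png

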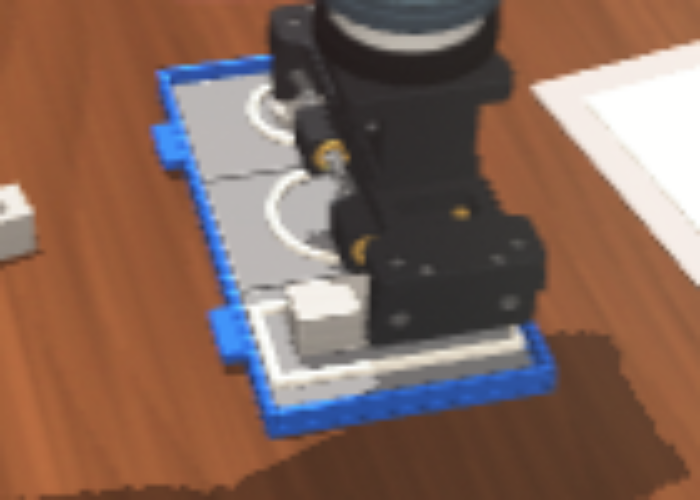

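Emit:
servo_tool([
  {"slide": [0.01, 0, 0.01], "spin": 0},
  {"slide": [0.01, 0, 0.02], "spin": 0},
  {"slide": [0.01, 0, 0.03], "spin": 0},
  {"slide": [0.01, 0, 0.035], "spin": 0},
  {"slide": [0.01, 0, 0.035], "spin": 0},
  {"slide": [0.01, 0, 0.035], "spin": 0},
])

```text
time_s: 15.67
ee_pos: [627.8, -41.6, 19.0]
eef_rot: [180.0, -0.0, 177.4]
contact_force: [-1.8, -0.9, 3.6]
width: 23.6
```

Emit:
servo_tool([
  {"slide": [0, 0, 0], "spin": 0},
  {"slide": [0, 0, 0], "spin": 0},
  {"slide": [0, 0, 0], "spin": 0},
  {"slide": [0, 0, 0], "spin": 0},
  {"slide": [0, 0, 0], "spin": 0},
  {"slide": [0, 0, 0], "spin": 0},
], grip=-0.1)

```text
time_s: 16.17
ee_pos: [628.0, -41.7, 18.5]
eef_rot: [180.0, 0.0, 177.4]
contact_force: [-0.3, 0.1, -0.3]
width: 48.5
```

Emit:
servo_tool([
  {"slide": [0, 0, -0.1], "spin": 0},
  {"slide": [0, 0, -0.3], "spin": 0},
  {"slide": [0, 0, -0.5], "spin": 0},
  {"slide": [0, 0, -0.7], "spin": 0},
  {"slide": [0, 0, -0.7], "spin": 0},
  {"slide": [0, 0, -0.7], "spin": 0},
])

```text
time_s: 16.67
ee_pos: [629.2, -41.7, 104.8]
eef_rot: [180.0, 0.2, 177.4]
contact_force: [-0.1, 0.4, 0.1]
width: 48.6
```

```bash
python3 -c "
from h import *
go(441.2,-218.5,100,178.3)
s=vision.camera('side')
cv2.imwrite('pics/a11.png',cv2.resize(s[160:320,260:420],None,fx=4,fy=3.7)[:,:,::-1])"
```

```text
t 16.67 at [629.2 -41.7 104.8] [179.99   0.22 177.42] q [-0. 38. -0. 97.  0. 45. 87.] F [-0.1  0.4  0.1] w 48.6
mm [ 179.8 -185.     4.8] slide [ 1.498 -1.542  0.04 ] spin -0.031
```

View pics/a11.png

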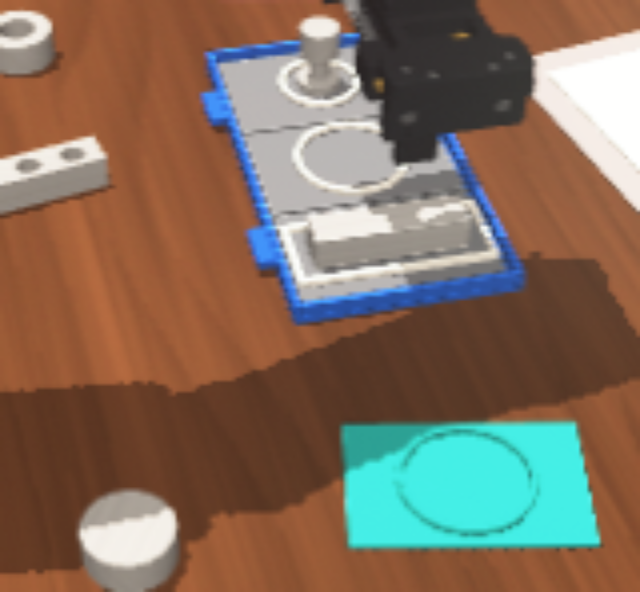

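The bar lies in the oblong pocket, at about (390,232) in the crop, and the weight is upright. The puck at (130,540) is next.

Emit:
servo_tool([
  {"slide": [0.15, -0.2, 0], "spin": 0},
  {"slide": [0.35, -0.4, 0], "spin": 0},
  {"slide": [0.55, -0.6, 0], "spin": 0},
  {"slide": [0.75, -0.8, 0], "spin": 0},
  {"slide": [0.9, -1, 0], "spin": -0.03},
  {"slide": [0.9, -1, 0], "spin": -0.03},
  {"slide": [0.9, -1, 0], "spin": -0.03},
], grip=-1)

```text
time_s: 17.3
ee_pos: [512.7, -158.2, 101.8]
eef_rot: [-180.0, -0.1, 178.1]
contact_force: [-0.1, 1.2, -0.4]
width: 87.7
```

```bash
python3 -c "
from h import *
go(441.2,-218.5,55,178.3)"
```

```text
t 17.3 at [ 512.7 -158.2  101.8] [-1.7999e+02 -1.3000e-01  1.7809e+02] q [ 13.  31.  -1. 111.   1.  38. 100.] F [-0.1  1.2 -0.4] w 87.7
mm [ 69.5 -62.7  46.8] slide [ 0.579 -0.522  0.39 ] spin -0.007
```

Emit:
servo_tool([
  {"slide": [0.15, -0.15, 0], "spin": 0},
  {"slide": [0.35, -0.35, 0.1], "spin": 0},
  {"slide": [0.55, -0.52, 0.25], "spin": 0},
  {"slide": [0.59, -0.52, 0.36], "spin": 0},
  {"slide": [0.59, -0.52, 0.39], "spin": 0},
  {"slide": [0.59, -0.52, 0.39], "spin": 0},
  {"slide": [0.59, -0.52, 0.39], "spin": 0},
  {"slide": [0.59, -0.52, 0.39], "spin": 0},
  {"slide": [0.59, -0.52, 0.39], "spin": 0},
])

```text
time_s: 18.05
ee_pos: [443.6, -216.2, 56.4]
eef_rot: [-180.0, 0.1, 178.4]
contact_force: [0.2, -0.3, -0.1]
width: 87.9
```

```bash
python3 -c "
from h import *
go(441.2,-218.5,11,178.3)
s=vision.camera('side')
cv2.imwrite('pics/a12.png',cv2.resize(s[220:340,220:360],None,fx=4,fy=4)[:,:,::-1])"
```

```text
t 18.05 at [ 443.6 -216.2   56.4] [-1.7999e+02  1.1000e-01  1.7841e+02] q [ 21.  33.  -1. 118.   1.  29. 108.] F [ 0.2 -0.3 -0.1] w 87.9
mm [ 2.4 -2.4 45.4] slide [ 0.02  -0.02   0.378] spin 0.004
```

View pics/a12.png

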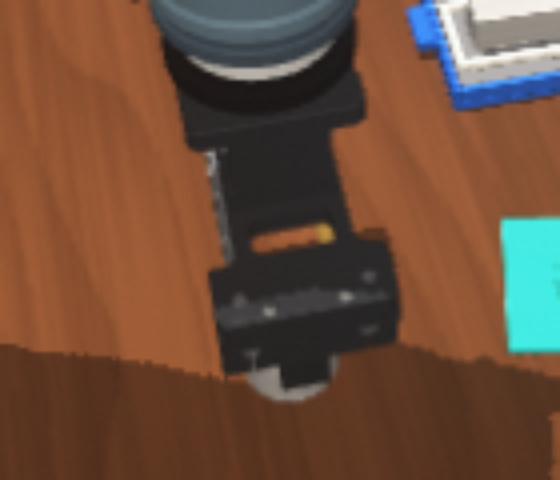

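The fingers are open and above the puck at about (292,380) in the crop. I'll go down and grip.

Emit:
servo_tool([
  {"slide": [0.01, -0.01, 0.1], "spin": 0},
  {"slide": [0.01, -0.01, 0.2], "spin": 0},
  {"slide": [0.01, -0.01, 0.29], "spin": 0},
  {"slide": [0.01, -0.01, 0.34], "spin": 0},
  {"slide": [0.01, -0.01, 0.37], "spin": 0},
  {"slide": [0.01, -0.01, 0.37], "spin": 0},
  {"slide": [0.01, -0.01, 0.37], "spin": 0},
])

```text
time_s: 18.68
ee_pos: [440.8, -218.1, 11.4]
eef_rot: [-180.0, 0.0, 178.3]
contact_force: [0.4, -0.1, 0.5]
width: 88.2
```

Emit:
servo_tool([
  {"slide": [0, 0, 0], "spin": 0},
  {"slide": [0, 0, 0], "spin": 0},
  {"slide": [0, 0, 0], "spin": 0},
  {"slide": [0, 0, 0], "spin": 0},
  {"slide": [0, 0, 0], "spin": 0},
  {"slide": [0, 0, 0], "spin": 0},
  {"slide": [0, 0, 0], "spin": 0},
  {"slide": [0, 0, 0], "spin": 0},
  {"slide": [0, 0, 0], "spin": 0},
  {"slide": [0, 0, 0], "spin": 0},
  {"slide": [0, 0, 0], "spin": 0},
  {"slide": [0, 0, 0], "spin": 0},
], grip=1)

```text
time_s: 19.68
ee_pos: [440.7, -218.3, 11.4]
eef_rot: [-180.0, 0.0, 178.3]
contact_force: [-0.7, -1.2, 1.5]
width: 45.0
```

Emit:
servo_tool([
  {"slide": [0, 0, -0.05], "spin": 0},
  {"slide": [0, 0, -0.15], "spin": 0},
  {"slide": [0, 0, -0.28], "spin": 0},
  {"slide": [0, 0, -0.45], "spin": 0},
  {"slide": [0, 0, -0.62], "spin": 0},
  {"slide": [0, 0, -0.7], "spin": 0},
  {"slide": [0, 0, -0.7], "spin": 0},
  {"slide": [0, 0, -0.7], "spin": 0},
])

```text
time_s: 20.35
ee_pos: [440.8, -218.0, 95.6]
eef_rot: [-180.0, 0.0, 178.3]
contact_force: [0.1, -0.2, -3.5]
width: 45.2
```

```bash
python3 -c "
from h import *
go(632.3,40.5,95,177.3)
s=vision.camera('side')
cv2.imwrite('pics/a13.png',cv2.resize(s[200:340,220:360],None,fx=4,fy=4)[:,:,::-1])"
```

```text
t 20.35 at [ 440.8 -218.    95.6] [-1.7999e+02  5.0000e-02  1.7830e+02] q [ 22.  28.  -1. 118.   1.  34. 109.] F [ 0.1 -0.2 -3.5] w 45.2
mm [-183.8  264.1    0.6] slide [-1.532  2.201  0.005] spin 0.035
```

View pics/a13.png

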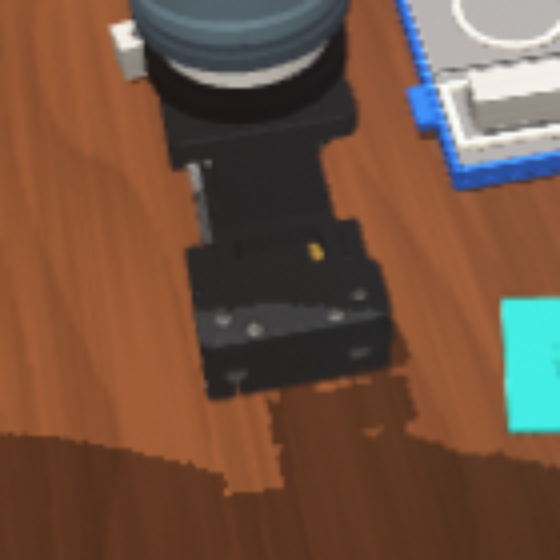

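The puck is held: it has left the bench, the opening is 45 mm and the load about 3.5 N. Now over to the tray.

Emit:
servo_tool([
  {"slide": [-0.06, 0.1, 0], "spin": 0},
  {"slide": [-0.18, 0.28, 0], "spin": 0},
  {"slide": [-0.32, 0.48, 0], "spin": 0},
  {"slide": [-0.46, 0.68, 0], "spin": 0.02},
  {"slide": [-0.6, 0.86, 0], "spin": 0.03},
  {"slide": [-0.72, 1, 0], "spin": 0.03},
  {"slide": [-0.76, 1, 0], "spin": 0.03},
])

```text
time_s: 20.98
ee_pos: [537.2, -95.3, 94.0]
eef_rot: [179.8, -0.0, 177.8]
contact_force: [0.1, 0.1, -2.7]
width: 45.1
```

Emit:
servo_tool([
  {"slide": [-0.06, 0.1, 0], "spin": 0},
  {"slide": [-0.18, 0.28, 0], "spin": 0},
  {"slide": [-0.32, 0.48, 0], "spin": 0},
  {"slide": [-0.46, 0.68, 0], "spin": 0},
  {"slide": [-0.6, 0.86, 0], "spin": 0},
  {"slide": [-0.72, 0.96, 0], "spin": 0},
  {"slide": [-0.72, 1, 0], "spin": 0},
  {"slide": [-0.72, 1, 0], "spin": 0},
  {"slide": [-0.72, 1, 0], "spin": 0},
])

```text
time_s: 21.73
ee_pos: [625.6, 14.1, 94.2]
eef_rot: [-179.9, -0.2, 177.4]
contact_force: [-0.1, -0.7, -2.3]
width: 45.1
```

```bash
python3 -c "
from h import *
go(632.3,40.5,60,177.3)"
```

```text
t 21.73 at [625.6  14.1  94.2] [-1.7993e+02 -1.6000e-01  1.7739e+02] q [-5. 39. -0. 97.  0. 44. 82.] F [-0.1 -0.7 -2.3] w 45.1
mm [-5.5 26.7 34.2] slide [-0.046  0.222  0.285] spin 0.003
```

Emit:
servo_tool([
  {"slide": [-0.03, 0.08, 0], "spin": 0},
  {"slide": [-0.04, 0.16, 0], "spin": 0},
  {"slide": [-0.04, 0.2, 0.05], "spin": 0},
  {"slide": [-0.04, 0.2, 0.13], "spin": 0},
  {"slide": [-0.04, 0.2, 0.22], "spin": 0},
  {"slide": [-0.04, 0.2, 0.28], "spin": 0},
  {"slide": [-0.04, 0.2, 0.28], "spin": 0},
  {"slide": [-0.04, 0.2, 0.28], "spin": 0},
  {"slide": [-0.04, 0.2, 0.28], "spin": 0},
])

```text
time_s: 22.48
ee_pos: [633.1, 38.5, 61.7]
eef_rot: [-180.0, 0.0, 177.4]
contact_force: [-0.4, 1.1, -3.0]
width: 45.1
```

```bash
python3 -c "
from h import *
go(632.3,40.5,24,177.3)
s=vision.camera('side')
cv2.imwrite('pics/a14.png',cv2.resize(s[150:260,280:420],None,fx=4.5,fy=4.5)[:,:,::-1])"
```

```text
t 22.48 at [633.1  38.5  61.7] [-1.7999e+02  1.0000e-02  1.7740e+02] q [-7. 42. -0. 97.  0. 42. 80.] F [-0.4  1.1 -3. ] w 45.1
mm [ 0.9  2.  37.7] slide [0.007 0.017 0.314] spin 0.004
```

View pics/a14.png

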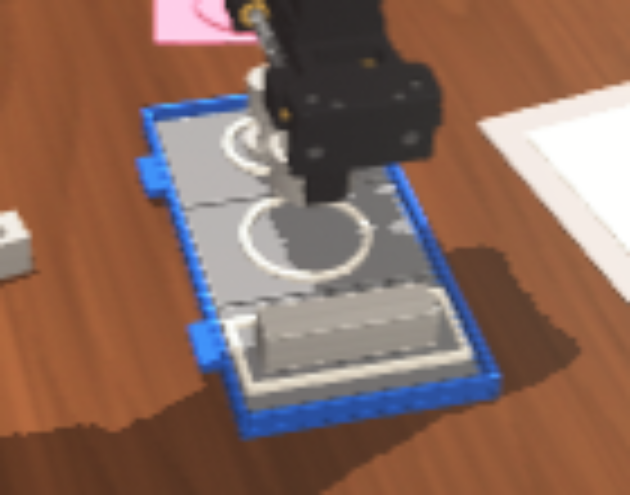

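The puck hangs over the large round pocket, whose centre is at (305,238) in the crop. I'll lower it in two steps.

Emit:
servo_tool([
  {"slide": [0.01, 0.02, 0.05], "spin": 0},
  {"slide": [0.01, 0.02, 0.12], "spin": 0},
  {"slide": [0.01, 0.02, 0.19], "spin": 0},
  {"slide": [0.01, 0.02, 0.25], "spin": 0},
  {"slide": [0.01, 0.02, 0.29], "spin": 0},
  {"slide": [0.01, 0.02, 0.31], "spin": 0},
  {"slide": [0.01, 0.02, 0.31], "spin": 0},
  {"slide": [0.01, 0.02, 0.31], "spin": 0},
])

```text
time_s: 23.2
ee_pos: [631.9, 41.3, 24.4]
eef_rot: [-180.0, -0.0, 177.4]
contact_force: [0.0, -1.1, -2.6]
width: 45.0
```

```bash
python3 -c "
from h import *
go(632.3,40.5,19.4,177.3)"
```

```text
t 23.2 at [631.9  41.3  24.4] [-180.     -0.    177.43] q [-8. 45. -0. 97.  0. 38. 79.] F [ 0.  -1.1 -2.6] w 45.0
mm [-0.4 -0.8  5. ] slide [-0.003 -0.006  0.042] spin 0.005
```

Emit:
servo_tool([
  {"slide": [0, 0, 0.01], "spin": 0},
  {"slide": [0, 0, 0.02], "spin": 0},
  {"slide": [0, 0, 0.03], "spin": 0},
  {"slide": [0, 0, 0.04], "spin": 0},
  {"slide": [0, 0, 0.04], "spin": 0},
  {"slide": [0, 0, 0.04], "spin": 0},
])

```text
time_s: 23.7
ee_pos: [631.8, 41.4, 19.7]
eef_rot: [180.0, -0.0, 177.4]
contact_force: [0.4, -0.7, -3.7]
width: 45.4
```

Emit:
servo_tool([
  {"slide": [0, 0, 0.004], "spin": 0},
  {"slide": [0, 0, 0.008], "spin": 0},
  {"slide": [0, 0, 0.008], "spin": 0},
  {"slide": [0, 0, 0.008], "spin": 0},
])

```text
time_s: 24.03
ee_pos: [632.0, 41.3, 19.5]
eef_rot: [180.0, 0.0, 177.4]
contact_force: [-2.6, 0.4, 5.5]
width: 45.3
```

The puck is on the floor, with 5.5 N upward. I'll release to about 66 mm and rise.

Emit:
servo_tool([
  {"slide": [0, 0, 0], "spin": 0},
  {"slide": [0, 0, 0], "spin": 0},
  {"slide": [0, 0, 0], "spin": 0},
  {"slide": [0, 0, 0], "spin": 0},
  {"slide": [0, 0, 0], "spin": 0},
  {"slide": [0, 0, 0], "spin": 0},
], grip=-0.5)

```text
time_s: 24.53
ee_pos: [631.9, 41.4, 18.7]
eef_rot: [180.0, 0.0, 177.4]
contact_force: [-0.7, -0.4, -0.3]
width: 66.0
```

Emit:
servo_tool([
  {"slide": [0, 0, -0.1], "spin": 0},
  {"slide": [0, 0, -0.3], "spin": 0},
  {"slide": [0, 0, -0.55], "spin": 0},
  {"slide": [0, 0, -0.8], "spin": 0},
  {"slide": [0, 0, -1], "spin": 0},
  {"slide": [0, 0, -1], "spin": 0},
])

```text
time_s: 25.03
ee_pos: [635.5, 41.6, 145.2]
eef_rot: [179.9, 0.5, 177.4]
contact_force: [0.9, -1.0, 0.4]
width: 66.3
```

Emit:
servo_tool([
  {"slide": [0.1, 0, -0.2], "spin": 0},
  {"slide": [0.3, 0, -0.4], "spin": 0},
  {"slide": [0.5, 0, -0.5], "spin": 0},
  {"slide": [0.75, 0, -0.5], "spin": 0},
  {"slide": [1, 0, -0.5], "spin": 0},
  {"slide": [1, 0, -0.5], "spin": 0},
  {"slide": [1, 0, -0.5], "spin": 0},
])

```text
time_s: 25.62
ee_pos: [510.8, 46.7, 199.2]
eef_rot: [-180.0, -0.0, 177.5]
contact_force: [-0.1, -0.6, 0.2]
width: 66.4
```

Emit:
servo_tool([
  {"slide": [0.1, -0.25, 0], "spin": 0},
  {"slide": [0.1, -0.5, 0], "spin": 0},
  {"slide": [0.1, -0.75, 0], "spin": 0},
  {"slide": [0.1, -1, 0], "spin": 0},
  {"slide": [0.1, -1, 0], "spin": 0},
])

```text
time_s: 26.03
ee_pos: [495.2, -79.7, 199.1]
eef_rot: [-179.8, 0.1, 177.0]
contact_force: [0.1, -0.2, 0.1]
width: 66.0
```

Emit:
servo_tool([
  {"slide": [0, -0.25, 0], "spin": 0},
  {"slide": [0, -0.5, 0], "spin": 0},
  {"slide": [0, -0.75, 0], "spin": 0},
  {"slide": [0, -1, 0], "spin": 0},
  {"slide": [0, -1, 0], "spin": 0},
  {"slide": [0, -1, 0], "spin": 0},
  {"slide": [0, -1, 0], "spin": 0},
])

```text
time_s: 26.62
ee_pos: [490.1, -191.8, 198.7]
eef_rot: [180.0, 0.0, 177.5]
contact_force: [0.8, 0.6, -0.3]
width: 66.0
```

```bash
python3 -c "
from h import *
s=vision.camera('side');t=vision.camera('top')
cv2.imwrite('pics/b1.png',s[:,:,::-1]);cv2.imwrite('pics/b2.png',t[:,:,::-1])"
```

```text
(no output)
```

View pics/b1.png

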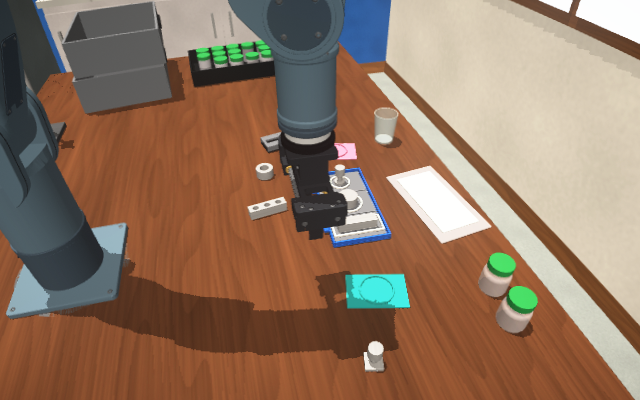

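View pics/b2.png

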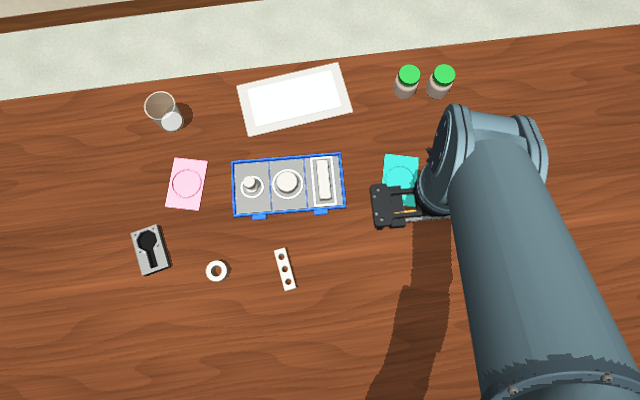

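The top view shows all three in their nests. The collar, drilled bar and square knob are at the same pixels as before. I'll measure from this view.

```bash
python3 - <<'E'
from h import *
t=cv2.imread('pics/b2.png'); a=t.copy()
k=6;x0,y0=225,145
c=cv2.resize(t[y0:y0+80,x0:x0+130],None,fx=k,fy=k,interpolation=cv2.INTER_CUBIC)
def circ(x,y,z,r,col):
    an=np.linspace(0,2*np.pi,60); p=pj('top',np.c_[x+r*np.cos(an),y+r*np.sin(an),0*an+z]); p=(p-[x0,y0]+.5)*k-.5
    cv2.polylines(c,[p.astype(int)],True,col,1)
circ(636,122.1,58,13,(0,0,255));circ(632.3,40.5,34,23,(0,0,255))
y=np.radians(-2.7);R=np.array([[np.cos(y),-np.sin(y)],[np.sin(y),np.cos(y)]])
q=np.array([[45,12],[45,-12],[-45,-12],[-45,12]])@R.T+[627.7,-41.5]
p=(pj('top',np.c_[q,[32]*4])-[x0,y0]+.5)*k-.5; cv2.polylines(c,[p.astype(int)],True,(0,0,255),1)
cv2.imwrite('pics/b3.png',c)
E
```

```text
(no output)
```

View pics/b3.png

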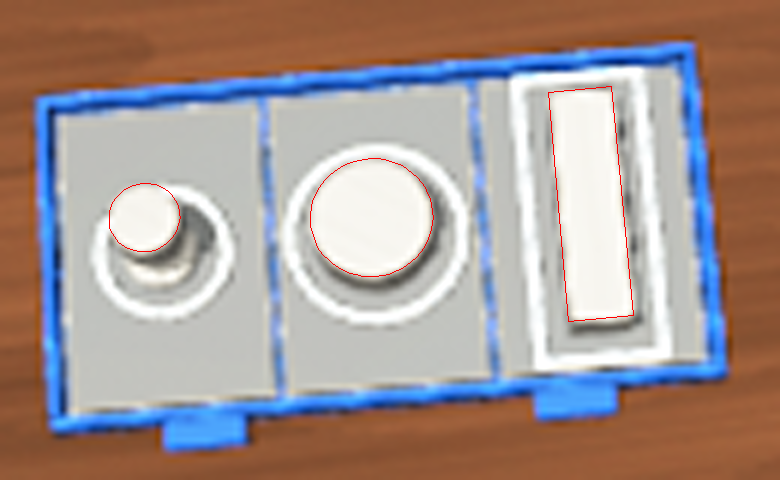

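The outlines projected from the nest centres at seated height match all three specimens to within 1–2 mm. The arm is clear, so I'm handing in.

```bash
python3 -c "
from station import *
print(workorder.sign_off())"
```

```text
the job is handed in; nothing more can be done
None
```

I packed all three specimens and handed the job in at about 27 s of the 96 s allowed. `sign_off()` reports no verdict, so the result below rests on my own checks.

- **Weight:** I slid it 54 mm along the slot, lifted it out at the wide end and stood it in the small round pocket.
- **Bar:** it went into the oblong pocket, along the pocket's length.
- **Puck:** it went flat into the large round pocket.

I lowered each one until the upward force showed it on the floor (3–6 N), then let go and backed the arm off, open.

**Last checks:**
- **Fit:** in the final top view, outlines drawn for specimens sitting centred in their nests matched all three to within about 1–2 mm. The weight is upright.
- **Look-alikes:** the drilled bar and collar are at the same pixels as at the start in the top view. The square knob was hidden by the arm there, but in the side view it is also where it started.
- **Failures:** one move call was refused because the rows lacked the spin value, and it moved nothing. No check failed or disagreed.

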